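Seat the whisk in the batter mixer's drive and hold it home

ROBOT

A 6-joint arm with a two-finger parallel gripper is mounted at the origin on the work surface. World frame = base frame: x ahead of the robot, y to its left, z up, the work surface at z = 0. Lengths are in m, angles in rad, forces in N, time in s.
With the tool pointing down it reaches from about 0.375 to 0.9 m from the base axis. Payload 3.1 kg.
Tool frame: the origin (TCP) lies on the front face of the gripper's body, between the roots of the fingers; the fingertips stand 73 mm ahead of it and the grasp point (between the pads) lies 54 mm ahead of it (manip.tips_ahead is the distance from the TCP to the fingertips, in m); z points along the fingers, y is the line along which they close (so a half turn about z gives the same grasp; the last joint's range is limited). The gripper opens to 85 mm and grips with 20 to 120 N. Pads are 22 mm wide; open, the fingers measure 114 mm over their backs; the gripper's body (76 mm by 85 mm) begins 54 mm behind the grasp point. The pads swing forward as they close: fully open they stand 13 mm farther back than shut.
Start: joints at [1.169, 0.527, 1.433, -0, 1.181, -0.178], TCP at [0.139, 0.609, 0.304] pointing down, gripper open.
Joint ranges: [-3.08, 3.08], [-0.75, 2.2], [0.22, 2.44], [-1.43, 4.57], [0, 2.65], [-2.85, 2.85]. Speed limits (rad/s): [2.79, 2.79, 3.14, 3.14, 3.14, 3.14].

INTERFACE

Orientations are given as a unit quaternion [x, y, z, w].
In Python, from station import sense, eyes, workorder, manip gives the robot as it stands.
- The arm moves only by the shell command python3 -m inch 'ROWS' [OPENING] [FORCE]. ROWS is JSON, a list of rows, each an object of numbers: "dx", "dy", "dz": the shift along the tool's x, y, z in cm; "wx", "wy", "wz": the turn, a rotation vector about the tool's x, y, z in degrees. In form: [{"dx": .., "dy": .., "dz": .., "wx": .., "wy": .., "wz": ..}, ...]. A call has 1 to 10 rows; each row shifts and turns the commanded pose from where the row before left it, along the tool's axes as they then stand; what a row does not reach is not made up. A row lasts 1/8 s, in which the tool goes at most 62.5 mm and 10.7 degrees, less where a joint would pass 70% of its speed; a pose out of reach is approached as far as the arm can. A call with a gripper value outside its range is refused whole. OPENING is the opening, from 0 (shut) to 1 (fully open), set as the call begins (- or left out, the last holds). The fingers move at their own pace and stop on an object; FORCE is the grip in N (left out, the last holds). Time passes only in rows, so rows that do not move let the fingers close. It gives the time, the measured TCP pose, the force, the opening and the grip force at its end, in the units of the state.
- sense(): the state, without advancing time (a new reading comes with each control period).
- eyes.snapshot(name): name is "side" or "top"; returns the picture (400x640x3 uint8, red, green, blue); there is no depth.
- eyes.camera_params(name): a dict with "fx", "fy", "cx", "cy" (pixels), "rvec" (rotation vector, rad) and "tvec" (3), from world to camera coordinates, as OpenCV has them. Camera axes: x right, y down, z forward; pixel columns grow to the right and rows downward; lengths in m; the calibration is good to about 2 mm. A picture is of the moment at which its call begins. camera_params takes no time and is no camera call.
- workorder.sign_off(): hands the job in; it is judged then, once.
The state is a dict: "t": time; "q": joint angles; "qd": joint speeds; "tau": joint torques, N m; "tcp_pos": TCP position; "tool_rot": TCP orientation; "force": force on the tool from outside, world axes, zero at the start; "ft_torque": the same for the moment, N m; "finger_gap": opening from 0.0 (shut) to 1.0 (fully open); "gripper_force": force on a finger pad.
Only numpy, scipy, OpenCV 4.12 (cv2) and the standard library are available. Lean on these libraries where they do the work, as an engineer would, in place of code of your own. Each camera call takes 0.05 s, during which the arm holds its last target. There are 200 camera calls.

TASK

Take the red-gripped wire whisk out of the wooden holder, turn it until the cross-shaped key at its foot matches the cross slot in the mixer's square drive block, and slide it down against the spring until its red collar is flush on the block. The spring pushes it up again, so finish while still holding the whisk by its red grip and pressing it fully home, upright. Leave the other attachments and everything else on the counter where they are.

Things in the scene. Friction and masses are not known exactly. Their poses are not given: they have to be found in the camera images.
- whisk: Wire whisk, 134 mm tall, 0.25 kg, upright in a well of the wooden holder, any yaw. Origin: centre of its key's underside, z up the stem. Aluminium cross key, z 0 to 26 mm: two crossed bars along its x and y, 30 x 8 mm (lowest 5 mm: 26 x 5 mm), the same after every quarter turn. Round red collar 48 mm across, z 26 to 31 mm. 12 mm stem, four wire loops along +-x, +-y reaching 31 mm out, z 34 to 92 mm.
- whisk_grip (a point): Centre of the whisk's red grip block, 117 mm above the whisk's origin on its axis, axes as the whisk's. The block is 34 mm along x, 18 mm along y and 34 mm tall (100 to 134 mm above the origin): pinch it across its 18 mm, along y, from above.
- drive_mouth (a point): Centre of the mouth of the cross slot in the top of the mixer's square aluminium drive block (52 x 52 mm, top 136 mm above the counter); z up, x and y along the slot's arms, parallel to the block's sides. Arms 33 mm long, 11 mm wide: the key has 1.5 mm to spare each side; any of four quarter turns fits. The block turns about z stiffly (0.25 N m). Whisk fully home: its origin is 26 mm below this point.
- ejector (a joint): Travel (m) of the brass spring pin in the middle of the slot: 0 when up, its top then 14 mm below the slot mouth; about 0.012 when the whisk is fully home. It pushes up with 5 N at 0 and 10.5 N at 0.012, so the whisk rises again when it is let go.
- mixer: White mixer base, 260 x 230 mm and 100 mm high, fixed to the counter, bowl off. Origin: centre of its underside, with the drive block's axis straight above; z up. It stands to the robot's right.
- holder: Wooden holder block, 100 x 330 mm and 45 mm high, fixed, to the robot's left. Origin: centre of its underside; three round through wells, 38 mm across, at y -110, 0 and +110 mm in its frame. Each attachment stands in a well with its collar on the block's top, its origin 19 mm above the counter. Which attachment is in which well varies.
- hook: Dough hook with black collar and grip, in another well; otherwise the same build and origin as the whisk. Leave it there.
- paddle: White flat paddle with blue collar and grip, in another well; otherwise the same build and origin as the whisk. Leave it there.
- sauce: Yellow sauce bottle with red cap, 60 mm across, 170 mm tall, beyond the holder. Origin: centre of its underside. Leave it.
- shaker: Clear jar with steel cap, 56 mm across, 100 mm tall, beyond the holder. Origin: centre of its underside. Leave it.
- mug: Blue mug, 80 mm across, 95 mm tall, beyond the holder. Origin: centre of its underside. Leave it.
Not all that is in view belongs to the job. Of the things like the whisk, leave any that is green; of the rest the smaller one is meant.

How it is judged:
On the way, in this order (a step that is already met when the one before it is completed fails the run):
1. the whisk is lifted clear of the holder (z of whisk in the frame of holder above 0.055 m), for 0.1 s.
2. the whisk's key has entered the drive slot, before or while the spring is pressed (z of whisk in the frame of drive_mouth below -0.009 m and horizontal distance between whisk and drive_mouth below 0.006 m), for 0.1 s.
At the end, for the whole second after the job is handed in: The whisk's key is fully down the drive slot (collar within 2.5 mm of the block's top, axis within 4 mm of the slot's, upright within 4 degrees, spring pin pressed in by at least 9.5 mm), at rest, and the fingers are still holding it (contact force over 3 N) (z of whisk in the frame of drive_mouth below -0.0235 m and horizontal distance between whisk and drive_mouth below 0.004 m and angle between whisk's own z axis and vertical below 0.07 rad and value of joint ejector above 0.0095 m and linear speed of whisk below 0.02 m/s and contact force between the fingers and whisk above 3 N); the arm keeps its last pose, push and grip.
It fails at once if the dough hook or the paddle is moved by more than 30 mm (distance of any of hook, paddle from where it was at the start of the episode above 0.03 m).
It fails at once if anything else loose on the counter (sauce bottle, jar, mug) is moved by more than 30 mm (distance of any of sauce, shaker, mug from where it was at the start of the episode above 0.03 m).
It also fails if it takes over 37 s, if anything falls off the work surface, if the arm or the gripper's body presses on something with over 40 N, if the wrist force passes 120 N, or if a joint passes its speed limit or range.

## Working session

There is one attempt and no reset: what is moved stays moved. The work goes in short steps, Python scripts to look and compute and a shell command to move; the robot and the scene stay as the last step left them, time stands still between calls to the robot, and variables do not carry over. Pictures are saved under pics/ and viewed, at most 10 in all, crops included, and the job is handed in when it is done.

```bash
ls; mkdir -p pics; python3 - <<'E'
from station import sense, eyes, manip
import cv2
s=sense();print(s['t'],s['tcp_pos'],s['tool_rot'],manip.tips_ahead)
for n in("side","top"):
    print(n,eyes.camera_params(n))
    cv2.imwrite(f"pics/{n}0.png",eyes.snapshot(n)[:,:,::-1])
E
```

```text
pics
0.0 [0.13847437 0.60890756 0.30294458] [ 1.11676923e-01  9.93743996e-01 -1.02052709e-03 -3.05502872e-04] 0.0726
side {'fx': 503.5014895994062, 'fy': 503.5014895994062, 'cx': 320.50666734722455, 'cy': 196.49697442239858, 'rvec': array([ 2.1598507 , -0.56288559,  0.29038041]), 'tvec': array([-0.47211486,  0.28062828,  1.00686814])}
top {'fx': 473.63473711159145, 'fy': 473.63473711159145, 'cx': 307.59345287634744, 'cy': 210.09159295485128, 'rvec': array([ 2.12404102, -2.11282533,  0.20495905]), 'tvec': array([0.06508525, 0.58459673, 0.96171878])}
```

View pics/side0.png

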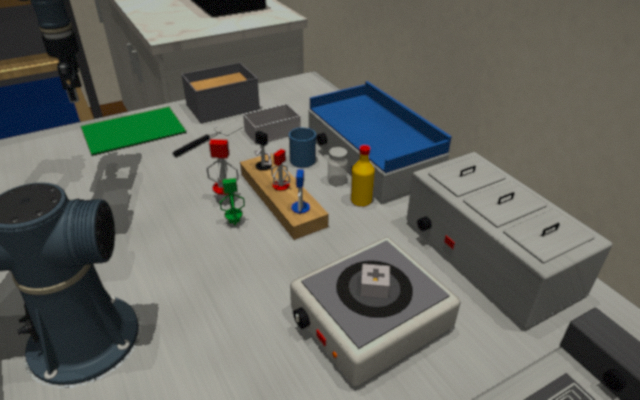

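View pics/top0.png

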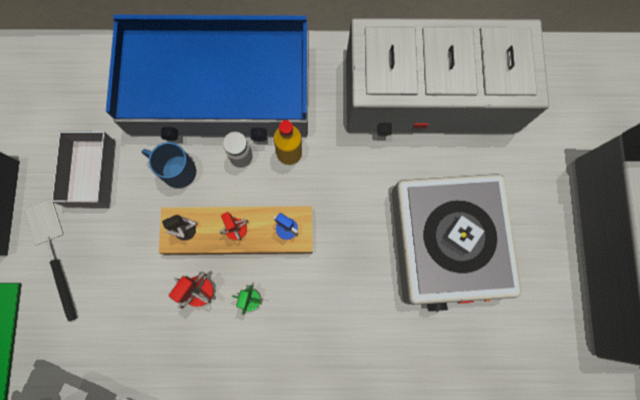

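Candidates for the whisk are:
- the red one in the holder's middle well, top (233,228) / side (280,170)
- a larger red one standing outside the holder, top (195,290) / side (219,165)
- a green one, top (248,298) / side (232,200)

The description picks the smaller red one, in the holder. The drive block is at top (466,234), turned roughly 30–45°. Next I'll check a close crop and measure.

```bash
cat > h.py <<'E'
import numpy as np, cv2
from station import eyes
def P(n):
    c=eyes.camera_params(n);K=np.array([[c['fx'],0,c['cx']],[0,c['fy'],c['cy']],[0,0,1]])
    return K,cv2.Rodrigues(c['rvec'])[0],np.array(c['tvec'])
def ray(n,u,v,z):
    K,R,t=P(n);d=R.T@np.linalg.inv(K)@[u,v,1];o=-R.T@t
    return o+d*(z-o[2])/d[2]
def proj(n,p):
    K,R,t=P(n);q=K@(R@np.array(p)+t);return q[:2]/q[2]
def tri(uv1,uv2):
    M=[np.c_[P(n)[1],P(n)[2]] for n in("side","top")]
    K=[P(n)[0] for n in("side","top")]
    x=cv2.triangulatePoints(K[0]@M[0],K[1]@M[1],np.float64(uv1),np.float64(uv2));return (x[:3]/x[3]).ravel()
E
python3 - <<'E'
from h import *
def crop(n,x,y,w,h,k):
    return cv2.resize(cv2.imread(f"pics/{n}0.png")[y:y+h,x:x+w],None,fx=k,fy=k,interpolation=cv2.INTER_CUBIC)
a=crop("top",208,203,50,50,8);b=crop("top",440,208,50,50,8);
cv2.imwrite("pics/c1.png",np.hstack([a,b]))
cv2.imwrite("pics/c2.png",np.hstack([crop("side",255,145,50,50,8),crop("side",350,255,50,50,8)]))
for n in("side","top"):
    im=cv2.cvtColor(cv2.imread(f"pics/{n}0.png"),cv2.COLOR_BGR2HSV)
    m=((im[...,0]<8)|(im[...,0]>172))&(im[...,1]>150)&(im[...,2]>70)
    k,l,s,c=cv2.connectedComponentsWithStats(m.astype('u1'))
    for i in range(1,k):
        if s[i,4]>25: print(n,s[i],c[i].round(1))
E
```

```text
side [210 140  18  18 289] [218.6 148.1]
side [360 146  10   9  74] [364.1 149.7]
side [274 149  11  17 127] [279.  156.5]
side [213 183  11  12  77] [217.8 189. ]
side [273 183  16   7  78] [280.4 186.5]
side [445 236   9  12  69] [449.  241.4]
side [316 329  10  16  77] [320.8 336.8]
top [279 120  14  15 159] [285.5 126.8]
top [414 123  14   3  40] [420.8 124. ]
top [221 212  20  28 246] [229.8 224.8]
top [238 224   9  14  78] [242.1 230.6]
top [169 277  28  25 342] [181.3 288.3]
top [201 279  12  20 162] [207.  288.4]
top [189 297  17   9  91] [196.5 302. ]
```

View pics/c1.png

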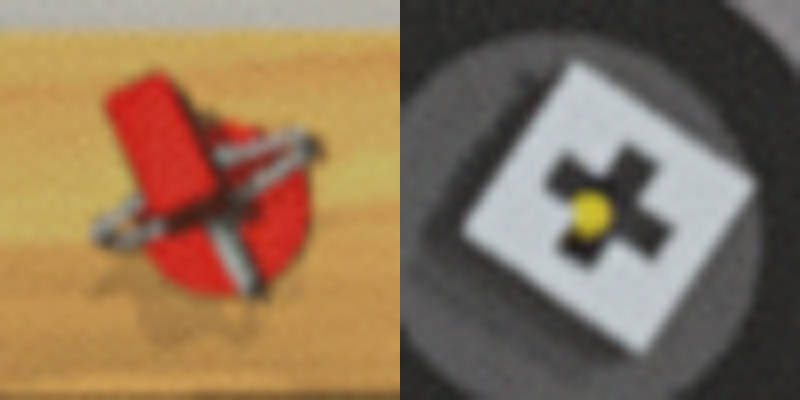

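View pics/c2.png

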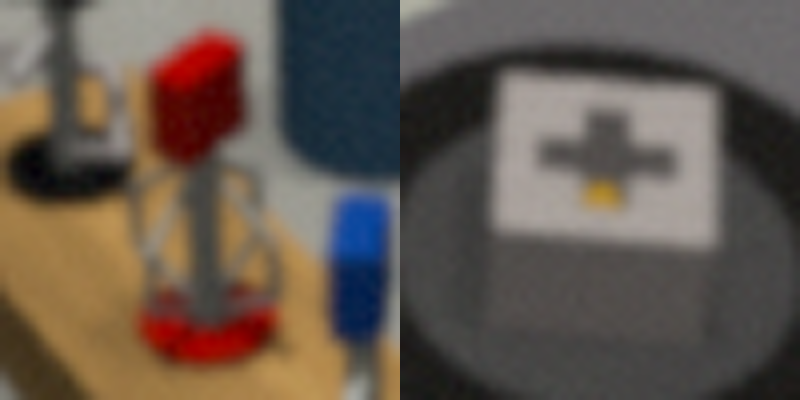

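The crops confirm the choice: red grip and collar, wire loops, in the middle well. Block top corners, in top crop pixels, are (577,60), (757,185), (643,355) and (462,232). I'll cast both onto their planes.

```bash
cat > m.py <<'E'
from h import *
def an(v): return np.degrees(np.arctan2(v[1],v[0]))
def cast(n,x0,y0,ps,z,k=8): return np.array([ray(n,x0+(x+.5)/k-.5,y0+(y+.5)/k-.5,z) for x,y in ps])
def rep(name,c):
    e=np.roll(c,-1,0)-c; print(name,c.mean(0).round(4),'sides mm',(np.linalg.norm(e,axis=1)*1e3).round(1),'ang',[round(an(v),1) for v in e])
E
python3 - <<'E'
from m import *
for n in("side","top"):
    K,R,t=P(n);print(n,'cam at',(-R.T@t).round(3))
rep('block top',cast("top",440,208,[(177,60),(357,185),(243,355),(62,232)],.136))
rep('slot top', cast("top",440,208,[(232-0,143),(277,252),(177,270),(143,172)],.136))
rep('block side',cast("side",350,255,[(97,68),(322,87),(315,248),(95,232)],.136))
rep('grip top',cast("top",208,203,[(105,100),(158,70),(218,190),(160,213)],.153))
rep('grip side',cast("side",255,145,[(152,72),(205,30),(243,42),(190,88)],.153))
print('collar top',cast("top",208,203,[(228,210)],.050),'side',cast("side",255,145,[(208,325)],.050))
# holder top-face via mask
im=cv2.cvtColor(cv2.imread("pics/top0.png"),cv2.COLOR_BGR2HSV)
m=cv2.inRange(im,(10,70,100),(28,255,255));m[:200]=0;m[:,:150]=0;m[260:]=0;m[:,320:]=0
r=cv2.minAreaRect(cv2.findNonZero(m));rep('holder',np.array([ray("top",*p,.045) for p in cv2.boxPoints(r)]))
E
```

```text
side cam at [ 0.094 -0.782  0.833]
top cam at [0.387 0.066 1.057]
block top [ 0.5235 -0.2425  0.136 ] sides mm [52.5 51.9 52.  52.8] ang [np.float64(-126.2), np.float64(144.0), np.float64(54.8), np.float64(-35.4)]
slot top [ 0.5231 -0.2419  0.136 ] sides mm [28.5 25.1 25.2 23.5] ang [np.float64(-160.8), np.float64(100.5), np.float64(16.0), np.float64(-71.8)]
block side [ 0.5237 -0.2443  0.136 ] sides mm [54.8 53.4 51.3 54.5] ang [np.float64(-35.9), np.float64(-127.4), np.float64(145.3), np.float64(56.3)]
grip top [0.5441 0.2228 0.153 ] sides mm [14.6 33.3 14.9 31.2] ang [np.float64(-59.3), np.float64(-152.1), np.float64(112.4), np.float64(27.5)]
grip side [0.5428 0.2171 0.153 ] sides mm [29.6 14.5 31.4 15.7] ang [np.float64(29.9), np.float64(-59.0), np.float64(-148.1), np.float64(114.3)]
collar top [[0.54382255 0.22175895 0.05      ]] side [[0.54107352 0.21557409 0.05      ]]
holder [0.5436 0.2248 0.045 ] sides mm [336.  102.6 329.5 102.9] ang [np.float64(-89.7), np.float64(-179.8), np.float64(90.3), np.float64(3.8)]
```

Both views agree: the whisk is at about (0.543, 0.221) with its grip's x axis at 29°. The slot is at (0.5235, −0.243) with arms at 54.5° mod 90. Plan: set tool y to 119° for the grasp, then turn to 54.5° at the mixer, which keeps joint 6 inside its range.

```bash
python3 -m inch '[{"wz":-10.4},{"wz":-10.4},{"wz":-10.5},{"wz":-10.5}]' 0.7 40
python3 -m inch '[{"dx":-1.6,"dy":-5.3},{"dx":-1.6,"dy":-5.3},{"dx":-1.6,"dy":-5.3},{"dx":-1.6,"dy":-5.3},{"dx":-1.6,"dy":-5.3},{"dx":-1.6,"dy":-5.3},{"dx":-1.6,"dy":-5.3},{"dx":-1.6,"dy":-5.3},{"dx":-1.6,"dy":-5.3},{"dx":-1.6,"dy":-5.3}]'
cat > go.py <<'E'
import sys,numpy as np
from scipy.spatial.transform import Rotation as R
from station import sense
s=sense();r=R.from_quat(s['tool_rot']);M=r.as_matrix()
t=np.array([float(a) for a in sys.argv[1:4]]);ya=np.radians(float(sys.argv[4]))
y=np.array([np.cos(ya),np.sin(ya),0]);z=np.array([0,0,-1.]);D=np.c_[np.cross(y,z),y,z]
print('t',s['t'],'pos',s['tcp_pos'].round(4),'yang',np.degrees(np.arctan2(M[1,1],M[0,1])).round(2),'f',np.round(s['force'],1),'gap',s['finger_gap'],'gf',s['gripper_force'])
print('d cm now-tool',(M.T@(t-s['tcp_pos'])*100).round(2),'w deg',np.degrees(R.from_matrix(M.T@D).as_rotvec()).round(2),'d cm final-tool',(D.T@(t-s['tcp_pos'])*100).round(2))
E
python3 go.py .5435 .221 .190 119
```

```text
t 0.1 pos [0.1385 0.6089 0.303 ] yang 77.18 f [ 0.2 -0.2  0.2] gap 0.9961580080022233 gf 0.0
d cm now-tool [-48.11 -28.82  11.34] w deg [ -0.1   -0.06 -41.82] d cm final-tool [-16.62 -53.57  11.3 ]invalid input at $[0]: expected keys dx, dy, dz, wx, wy, wz
invalid input at $[0]: expected keys dx, dy, dz, wx, wy, wz
```

```bash
python3 -m inch '[{"dx":0,"dy":0,"dz":0,"wx":0,"wy":0,"wz":-10.4},{"dx":0,"dy":0,"dz":0,"wx":0,"wy":0,"wz":-10.4},{"dx":0,"dy":0,"dz":0,"wx":0,"wy":0,"wz":-10.5},{"dx":0,"dy":0,"dz":0,"wx":0,"wy":0,"wz":-10.5}]' 0.7 40
python3 -m inch '[{"dx":-1.6,"dy":-5.3,"dz":0,"wx":0,"wy":0,"wz":0},{"dx":-1.6,"dy":-5.3,"dz":0,"wx":0,"wy":0,"wz":0},{"dx":-1.6,"dy":-5.3,"dz":0,"wx":0,"wy":0,"wz":0},{"dx":-1.6,"dy":-5.3,"dz":0,"wx":0,"wy":0,"wz":0},{"dx":-1.6,"dy":-5.3,"dz":0,"wx":0,"wy":0,"wz":0},{"dx":-1.6,"dy":-5.3,"dz":0,"wx":0,"wy":0,"wz":0},{"dx":-1.6,"dy":-5.3,"dz":0,"wx":0,"wy":0,"wz":0},{"dx":-1.6,"dy":-5.3,"dz":0,"wx":0,"wy":0,"wz":0},{"dx":-1.6,"dy":-5.3,"dz":0,"wx":0,"wy":0,"wz":0},{"dx":-1.6,"dy":-5.3,"dz":0,"wx":0,"wy":0,"wz":0}]'
python3 go.py .5435 .221 .190 119
```

```text
t: 0.6
tcp_pos: [0.1385, 0.6091, 0.3033]
tool_rot: [-0.253, 0.967, -0.001, -0.0]
force: [0.1, 0.4, 0.3]
finger_gap: 0.701
gripper_force: 0.0
t: 1.85
tcp_pos: [0.5363, 0.2218, 0.3036]
tool_rot: [-0.25, 0.968, 0.0, -0.0]
force: [1.0, -0.3, -1.0]
finger_gap: 0.702
gripper_force: 0.0
t 1.85 pos [0.5363 0.2218 0.3036] yang 118.97 f [ 1.  -0.3 -1. ] gap 0.7023970767310004 gf 0.0
d cm now-tool [-0.6  -0.42 11.35] w deg [ 0.02 -0.04 -0.03] d cm final-tool [-0.59 -0.42 11.36]
```

```bash
python3 -m inch '[{"dx":-0.6,"dy":-0.3,"dz":2,"wx":0,"wy":0,"wz":0},{"dx":0,"dy":0,"dz":2.5,"wx":0,"wy":0,"wz":0},{"dx":0,"dy":0,"dz":1.5,"wx":0,"wy":0,"wz":0},{"dx":0,"dy":0,"dz":0,"wx":0,"wy":0,"wz":0}]'
python3 go.py .5435 .221 .190 119
python3 - <<'E'
from h import *
s=eyes.snapshot("side")[:,:,::-1];cv2.imwrite("pics/side1.png",s)
t=eyes.snapshot("top")[:,:,::-1];cv2.imwrite("pics/top1.png",t)
f=lambda i,x,y:cv2.resize(i[y:y+80,x:x+80],None,fx=5,fy=5,interpolation=cv2.INTER_CUBIC)
cv2.imwrite("pics/c3.png",np.hstack([f(s,240,110),f(t,190,180)]))
E
```

```text
t: 2.35
tcp_pos: [0.5406, 0.224, 0.2422]
tool_rot: [-0.251, 0.968, 0.0, -0.002]
force: [0.3, -0.8, 0.3]
finger_gap: 0.7
gripper_force: 0.0
t 2.35 pos [0.5406 0.224  0.2422] yang 119.03 f [ 0.3 -0.8  0.3] gap 0.6995506548773581 gf 0.0
d cm now-tool [-0.13 -0.41  5.22] w deg [ 0.08 -0.23  0.03] d cm final-tool [-0.11 -0.4   5.22]
```

View pics/c3.png

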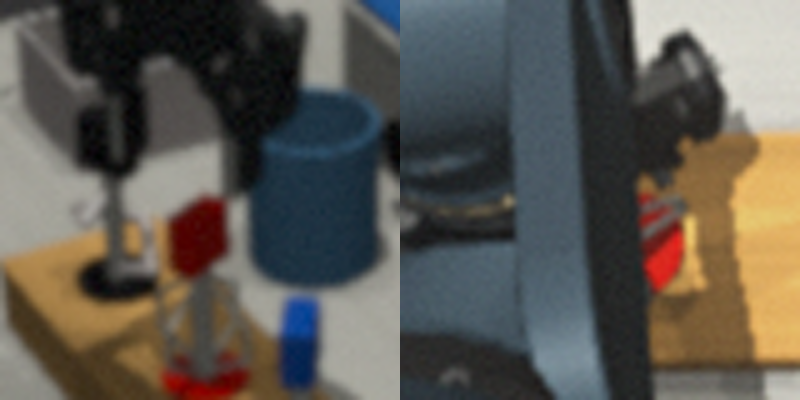

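The side crop shows the open fingers straddling the red grip at (200,235). They sit a few mm to the left, which matches the computed −0.4 cm. I'll correct that, descend and close.

```bash
python3 -m inch '[{"dx":-0.1,"dy":-0.4,"dz":0.5,"wx":0,"wy":0,"wz":0},{"dx":0,"dy":0,"dz":0,"wx":0,"wy":0,"wz":0},{"dx":0,"dy":0,"dz":1.5,"wx":0,"wy":0,"wz":0},{"dx":0,"dy":0,"dz":1.7,"wx":0,"wy":0,"wz":0},{"dx":0,"dy":0,"dz":1.3,"wx":0,"wy":0,"wz":0},{"dx":0,"dy":0,"dz":0,"wx":0,"wy":0,"wz":0},{"dx":0,"dy":0,"dz":0,"wx":0,"wy":0,"wz":0}]'
python3 go.py .5435 .221 .190 119
python3 -m inch '[{"dx":0,"dy":0,"dz":0,"wx":0,"wy":0,"wz":0},{"dx":0,"dy":0,"dz":0,"wx":0,"wy":0,"wz":0},{"dx":0,"dy":0,"dz":0,"wx":0,"wy":0,"wz":0},{"dx":0,"dy":0,"dz":0,"wx":0,"wy":0,"wz":0},{"dx":0,"dy":0,"dz":0,"wx":0,"wy":0,"wz":0},{"dx":0,"dy":0,"dz":0,"wx":0,"wy":0,"wz":0}]' 0 70
python3 go.py .5435 .221 .190 119
```

```text
t: 3.32
tcp_pos: [0.5451, 0.2206, 0.1938]
tool_rot: [-0.25, 0.968, -0.0, 0.0]
force: [-0.4, 0.2, -0.1]
finger_gap: 0.698
gripper_force: 0.0
t 3.325 pos [0.5451 0.2206 0.1938] yang 118.98 f [-0.4  0.2 -0.1] gap 0.697692330336941 gf 0.0
d cm now-tool [0.12 0.12 0.38] w deg [-0.    0.   -0.02] d cm final-tool [0.12 0.12 0.38]
t: 4.08
tcp_pos: [0.5449, 0.2206, 0.1943]
tool_rot: [-0.25, 0.968, 0.0, 0.0]
force: [-1.8, 0.1, 4.1]
finger_gap: 0.2
gripper_force: 69.9
t 4.075 pos [0.5449 0.2206 0.1943] yang 118.98 f [-1.8  0.1  4.1] gap 0.1996765518074044 gf 69.88464117050171
d cm now-tool [0.11 0.1  0.43] w deg [ 0.    0.02 -0.02] d cm final-tool [0.11 0.1  0.43]
```

```bash
python3 -m inch '[{"dx":0,"dy":0,"dz":-1,"wx":0,"wy":0,"wz":0},{"dx":0,"dy":0,"dz":-1.5,"wx":0,"wy":0,"wz":0},{"dx":0,"dy":0,"dz":-2,"wx":0,"wy":0,"wz":0},{"dx":0,"dy":0,"dz":-2,"wx":0,"wy":0,"wz":0},{"dx":0,"dy":0,"dz":-2,"wx":0,"wy":0,"wz":0},{"dx":0,"dy":0,"dz":-2.5,"wx":0,"wy":0,"wz":0},{"dx":0,"dy":0,"dz":-2.5,"wx":0,"wy":0,"wz":0},{"dx":0,"dy":0,"dz":-2,"wx":0,"wy":0,"wz":0},{"dx":0,"dy":0,"dz":-1,"wx":0,"wy":0,"wz":0},{"dx":0,"dy":0,"dz":0,"wx":0,"wy":0,"wz":0}]'
python3 go.py .5235 -.243 .360 54.5
```

```text
t: 5.32
tcp_pos: [0.545, 0.2205, 0.3597]
tool_rot: [-0.25, 0.968, -0.0, 0.001]
force: [0.6, 0.4, -2.6]
finger_gap: 0.202
gripper_force: 68.9
t 5.325 pos [0.545  0.2205 0.3597] yang 118.97 f [ 0.6  0.4 -2.6] gap 0.20240510980528167 gf 68.87624144554138
d cm now-tool [ 24.33 -39.51  -0.05] w deg [2.000e-02 1.000e-01 6.447e+01] d cm final-tool [-2.516e+01 -3.898e+01 -3.000e-02]
```

```bash
python3 -m inch '[{"dx":0,"dy":0,"dz":0,"wx":0,"wy":0,"wz":8},{"dx":0,"dy":0,"dz":0,"wx":0,"wy":0,"wz":8.5},{"dx":0,"dy":0,"dz":0,"wx":0,"wy":0,"wz":8},{"dx":0,"dy":0,"dz":0,"wx":0,"wy":0,"wz":8},{"dx":0,"dy":0,"dz":0,"wx":0,"wy":0,"wz":8},{"dx":0,"dy":0,"dz":0,"wx":0,"wy":0,"wz":8},{"dx":0,"dy":0,"dz":0,"wx":0,"wy":0,"wz":8},{"dx":0,"dy":0,"dz":0,"wx":0,"wy":0,"wz":8}]'
python3 -m inch '[{"dx":-2,"dy":-3,"dz":0,"wx":0,"wy":0,"wz":0},{"dx":-2.7,"dy":-4.2,"dz":0,"wx":0,"wy":0,"wz":0},{"dx":-2.7,"dy":-4.2,"dz":0,"wx":0,"wy":0,"wz":0},{"dx":-2.7,"dy":-4.2,"dz":0,"wx":0,"wy":0,"wz":0},{"dx":-2.7,"dy":-4.2,"dz":0,"wx":0,"wy":0,"wz":0},{"dx":-2.7,"dy":-4.2,"dz":0,"wx":0,"wy":0,"wz":0},{"dx":-2.7,"dy":-4.2,"dz":0,"wx":0,"wy":0,"wz":0},{"dx":-2.7,"dy":-4.2,"dz":0,"wx":0,"wy":0,"wz":0},{"dx":-2.7,"dy":-4.2,"dz":0,"wx":0,"wy":0,"wz":0},{"dx":-2,"dy":-2.4,"dz":0,"wx":0,"wy":0,"wz":0}]'
python3 -m inch '[{"dx":0,"dy":0,"dz":0,"wx":0,"wy":0,"wz":0},{"dx":0,"dy":0,"dz":0,"wx":0,"wy":0,"wz":0}]'
python3 go.py .5235 -.243 .325 54.5
python3 - <<'E'
from h import *
s=eyes.snapshot("side")[:,:,::-1];cv2.imwrite("pics/side2.png",s)
t=eyes.snapshot("top")[:,:,::-1];cv2.imwrite("pics/top2.png",t)
f=lambda i,x,y:cv2.resize(i[y:y+100,x:x+80],None,fx=5,fy=5,interpolation=cv2.INTER_CUBIC)
cv2.imwrite("pics/c4.png",np.hstack([f(s,335,210),f(t,425,170)]))
E
```

```text
t: 6.32
tcp_pos: [0.5443, 0.2204, 0.3574]
tool_rot: [0.307, 0.952, -0.001, -0.001]
force: [0.6, -0.1, -2.8]
finger_gap: 0.2
gripper_force: 68.8
t: 7.58
tcp_pos: [0.5258, -0.2479, 0.3576]
tool_rot: [0.306, 0.952, 0.0, -0.001]
force: [0.4, -0.5, -2.7]
finger_gap: 0.199
gripper_force: 69.1
t: 7.82
tcp_pos: [0.5261, -0.2448, 0.3578]
tool_rot: [0.305, 0.952, 0.001, -0.001]
force: [0.3, 0.2, -2.6]
finger_gap: 0.199
gripper_force: 69.2
t 7.825 pos [ 0.5261 -0.2448  0.3578] yang 54.47 f [ 0.3  0.2 -2.6] gap 0.19916896229388645 gf 69.15705800056458
d cm now-tool [ 0.31 -0.    3.28] w deg [ 0.03 -0.18 -0.03] d cm final-tool [0.32 0.   3.28]
```

View pics/c4.png

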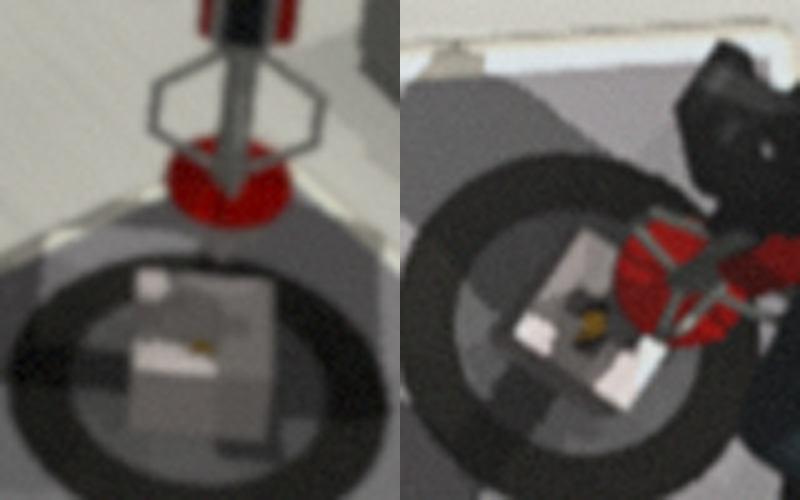

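The whisk hangs above the block with its loops lined up with the block's sides. The collar is at side crop (229,183) and top crop (681,277). I'll measure its axis with red masks, compare each view against that view's own block reading, and check the angle.

```bash
python3 - <<'E'
from h import *
zc=.3578-.1753+.0285
B={"side":(.5237,-.2443),"top":(.5235,-.2425)}
for n,(x0,y0,x1,y1) in {"side":(360,230,400,262),"top":(540-10-65+1,205,495,245)}.items():
    im=cv2.cvtColor(cv2.imread(f"pics/{n}2.png"),cv2.COLOR_BGR2HSV)
    m=((im[...,0]<8)|(im[...,0]>172))&(im[...,1]>130)&(im[...,2]>60)
    q=np.zeros_like(m);q[y0:y1,x0:x1]=m[y0:y1,x0:x1]
    pts=cv2.convexHull(cv2.findNonZero(q.astype('u1')))
    e=cv2.fitEllipse(pts);p=ray(n,*e[0],zc)
    bb=cv2.boundingRect(pts);cb=(bb[0]+(bb[2]-1)/2,bb[1]+(bb[3]-1)/2)
    # expected diameter px
    w=np.linalg.norm(proj(n,p+[.024,0,0])-proj(n,p-[.024,0,0]))
    print(n,'ell',np.round(e[0],1),np.round(e[1],1),'exp',round(w,1),'bbox',cb,bb[2:],'world ell',p.round(4),'bbox',ray(n,*cb,zc).round(4),'off from block mm',((B[n]-p[:2])*1e3).round(1))
E
```

```text
side ell [380.3 246.5] [17.6 24.5] exp 23.4 bbox (380.5, 246.5) (24, 18) world ell [ 0.5246 -0.2491  0.211 ] bbox [ 0.5249 -0.2492  0.211 ] off from block mm [-0.9  4.8]
top ell [480.9 226.4] [24.1 27.7] exp 26.3 bbox (481.0, 226.0) (27, 25) world ell [ 0.5256 -0.2455  0.211 ] bbox [ 0.5262 -0.2457  0.211 ] off from block mm [-2.1  3. ]
```

```bash
python3 go.py .5243 -.2414 .317 54.5
```

```text
t 7.925 pos [ 0.5264 -0.2442  0.3584] yang 54.55 f [ 0.2  0.5 -2.3] gap 0.20123499052082675 gf 69.15746212005615
d cm now-tool [0.33 0.11 4.14] w deg [ 0.02 -0.11  0.05] d cm final-tool [0.33 0.11 4.14]
```

```bash
python3 -m inch '[{"dx":0.3,"dy":0.1,"dz":1,"wx":0,"wy":0,"wz":0},{"dx":0,"dy":0,"dz":1.5,"wx":0,"wy":0,"wz":0},{"dx":0,"dy":0,"dz":1.1,"wx":0,"wy":0,"wz":0},{"dx":0,"dy":0,"dz":0.4,"wx":0,"wy":0,"wz":0},{"dx":0,"dy":0,"dz":0,"wx":0,"wy":0,"wz":0},{"dx":0,"dy":0,"dz":0,"wx":0,"wy":0,"wz":0},{"dx":0,"dy":0,"dz":0,"wx":0,"wy":0,"wz":0}]'
python3 go.py .5243 -.2414 .317 54.5
python3 - <<'E'
from h import *
s=eyes.snapshot("side")[:,:,::-1];cv2.imwrite("pics/side3.png",s)
t=eyes.snapshot("top")[:,:,::-1];cv2.imwrite("pics/top3.png",t)
f=lambda i,x,y:cv2.resize(i[y:y+60,x:x+50],None,fx=8,fy=8,interpolation=cv2.INTER_CUBIC)
cv2.imwrite("pics/c5.png",np.hstack([f(s,350,245),f(t,442,200)]))
E
```

```text
t: 8.8
tcp_pos: [0.525, -0.2433, 0.3194]
tool_rot: [0.305, 0.952, -0.0, 0.001]
force: [-0.1, 0.1, -2.8]
finger_gap: 0.202
gripper_force: 69.1
t 8.8 pos [ 0.525  -0.2433  0.3194] yang 54.47 f [-0.1  0.1 -2.8] gap 0.2020651288901707 gf 69.10773754119873
d cm now-tool [0.17 0.11 0.24] w deg [-0.    0.06 -0.03] d cm final-tool [0.17 0.11 0.24]
```

View pics/c5.png

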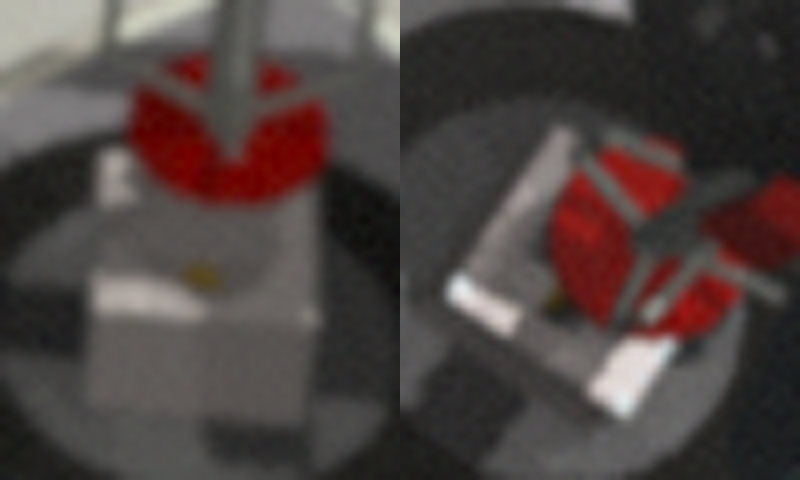

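```bash
python3 - <<'E'
from h import *
zc=.3194-.1753+.0285
B={"side":(.5237,-.2443),"top":(.5235,-.2425)}
hand={"side":(378.2,260.8),"top":(472.8,228.9)}
for n,(x0,y0,x1,y1) in {"side":(360,246,395,275),"top":(455,210,488,245)}.items():
    im=cv2.cvtColor(cv2.imread(f"pics/{n}3.png"),cv2.COLOR_BGR2HSV)
    m=((im[...,0]<8)|(im[...,0]>172))&(im[...,1]>120)&(im[...,2]>50)
    q=np.zeros_like(m);q[y0:y1,x0:x1]=m[y0:y1,x0:x1]
    pts=cv2.convexHull(cv2.findNonZero(q.astype('u1')));e=cv2.fitEllipse(pts)
    for l,c in(('ell',e[0]),('hand',hand[n])):
        p=ray(n,*c,zc);print(n,l,np.round(c,1),p.round(4),'to block mm',((B[n]-p[:2])*1e3).round(1))
    print(np.round(e[1],1))
E
python3 go.py .525 -.2405 .317 54.5
```

```text
side ell [378.2 261. ] [ 0.525  -0.247   0.1726] to block mm [-1.3  2.7]
side hand [378.2 260.8] [ 0.5252 -0.2465  0.1726] to block mm [-1.5  2.2]
[18.7 25.5]
top ell [474.3 229.2] [ 0.5263 -0.2468  0.1726] to block mm [-2.8  4.3]
top hand [472.8 228.9] [ 0.5269 -0.244   0.1726] to block mm [-3.4  1.5]
[24.6 28.1]
t 8.9 pos [ 0.5249 -0.2432  0.3193] yang 54.47 f [-0.2  0.8 -1.9] gap 0.1993491130475387 gf 69.1078770160675
d cm now-tool [0.15 0.22 0.23] w deg [-0.    0.05 -0.03] d cm final-tool [0.15 0.22 0.23]
```

Both views put the collar about (2.2, −2.4) mm off the slot axis, so I'll correct by that and probe down gently.

```bash
python3 go.py .5228 -.2409 .317 54.5; python3 -m inch '[{"dx":0.3,"dy":0.1,"dz":0,"wx":0,"wy":0,"wz":0},{"dx":0,"dy":0,"dz":0,"wx":0,"wy":0,"wz":0},{"dx":0,"dy":0,"dz":0.4,"wx":0,"wy":0,"wz":0},{"dx":0,"dy":0,"dz":0.3,"wx":0,"wy":0,"wz":0},{"dx":0,"dy":0,"dz":0.2,"wx":0,"wy":0,"wz":0},{"dx":0,"dy":0,"dz":0.2,"wx":0,"wy":0,"wz":0},{"dx":0,"dy":0,"dz":0,"wx":0,"wy":0,"wz":0}]'
python3 go.py .5228 -.2409 .285 54.5
```

```text
t 8.9 pos [ 0.5249 -0.2432  0.3193] yang 54.47 f [-0.2  0.8 -1.9] gap 0.1993491130475387 gf 69.1078770160675
d cm now-tool [0.31 0.06 0.23] w deg [-0.    0.05 -0.03] d cm final-tool [0.31 0.06 0.23]
t: 9.78
tcp_pos: [0.5229, -0.2405, 0.3077]
tool_rot: [0.305, 0.952, 0.0, -0.0]
force: [-0.3, -0.4, -2.3]
finger_gap: 0.199
gripper_force: 69.1
t 9.775 pos [ 0.5229 -0.2405  0.3077] yang 54.48 f [-0.3 -0.4 -2.3] gap 0.1991050241427748 gf 69.13835048675537
d cm now-tool [-0.02 -0.04  2.27] w deg [-0.   -0.03 -0.02] d cm final-tool [-0.02 -0.04  2.27]
```

No contact at about 3.6 mm in. Continuing through the step to the wider section of the key.

```bash
python3 -m inch '[{"dx":0,"dy":0,"dz":0.2,"wx":0,"wy":0,"wz":0},{"dx":0,"dy":0,"dz":0.2,"wx":0,"wy":0,"wz":0},{"dx":0,"dy":0,"dz":0.2,"wx":0,"wy":0,"wz":0},{"dx":0,"dy":0,"dz":0,"wx":0,"wy":0,"wz":0},{"dx":0,"dy":0,"dz":0,"wx":0,"wy":0,"wz":0}]'
python3 go.py .5228 -.2409 .285 54.5
```

```text
t: 10.4
tcp_pos: [0.523, -0.2405, 0.3019]
tool_rot: [0.305, 0.952, -0.0, 0.0]
force: [0.2, -0.3, -2.8]
finger_gap: 0.198
gripper_force: 69.1
t 10.4 pos [ 0.523  -0.2405  0.3019] yang 54.48 f [ 0.2 -0.3 -2.8] gap 0.1978473229687519 gf 69.1385006904602
d cm now-tool [-0.01 -0.04  1.69] w deg [-0.    0.   -0.02] d cm final-tool [-0.01 -0.04  1.69]
```

The wide section is in without any contact. Next I'll go on against the spring.

```bash
python3 -m inch '[{"dx":0,"dy":0,"dz":0.2,"wx":0,"wy":0,"wz":0},{"dx":0,"dy":0,"dz":0.2,"wx":0,"wy":0,"wz":0},{"dx":0,"dy":0,"dz":0.2,"wx":0,"wy":0,"wz":0},{"dx":0,"dy":0,"dz":0.2,"wx":0,"wy":0,"wz":0},{"dx":0,"dy":0,"dz":0.2,"wx":0,"wy":0,"wz":0},{"dx":0,"dy":0,"dz":0.2,"wx":0,"wy":0,"wz":0},{"dx":0,"dy":0,"dz":0,"wx":0,"wy":0,"wz":0},{"dx":0,"dy":0,"dz":0,"wx":0,"wy":0,"wz":0}]' 0 100
python3 go.py .5228 -.2409 .285 54.5
```

```text
t: 11.4
tcp_pos: [0.5231, -0.2406, 0.2903]
tool_rot: [0.305, 0.952, -0.0, 0.0]
force: [-0.4, 0.0, 5.0]
finger_gap: 0.193
gripper_force: 100.8
t 11.4 pos [ 0.5231 -0.2406  0.2903] yang 54.47 f [-0.4  0.   5. ] gap 0.19310148724768164 gf 100.77967643737793
d cm now-tool [ 0.01 -0.04  0.53] w deg [ 0.    0.03 -0.03] d cm final-tool [ 0.01 -0.04  0.53]
```

```bash
python3 -m inch '[{"dx":0,"dy":0,"dz":0.2,"wx":0,"wy":0,"wz":0},{"dx":0,"dy":0,"dz":0.2,"wx":0,"wy":0,"wz":0},{"dx":0,"dy":0,"dz":0.1,"wx":0,"wy":0,"wz":0},{"dx":0,"dy":0,"dz":0,"wx":0,"wy":0,"wz":0},{"dx":0,"dy":0,"dz":0,"wx":0,"wy":0,"wz":0}]'
python3 -m inch '[{"dx":0,"dy":0,"dz":0.05,"wx":0,"wy":0,"wz":0},{"dx":0,"dy":0,"dz":0,"wx":0,"wy":0,"wz":0},{"dx":0,"dy":0,"dz":0,"wx":0,"wy":0,"wz":0}]'
```

```text
t: 12.02
tcp_pos: [0.5231, -0.2406, 0.2856]
tool_rot: [0.305, 0.952, -0.0, 0.0]
force: [-2.0, 0.6, 6.9]
finger_gap: 0.192
gripper_force: 101.1
t: 12.4
tcp_pos: [0.5231, -0.2406, 0.2854]
tool_rot: [0.305, 0.952, -0.0, 0.0]
force: [-1.1, 1.7, 8.6]
finger_gap: 0.19
gripper_force: 101.8
```

```bash
python3 -m inch '[{"dx":0,"dy":0,"dz":0.1,"wx":0,"wy":0,"wz":0},{"dx":0,"dy":0,"dz":0,"wx":0,"wy":0,"wz":0},{"dx":0,"dy":0,"dz":0,"wx":0,"wy":0,"wz":0}]'
python3 -m inch '[{"dx":0,"dy":0,"dz":0.1,"wx":0,"wy":0,"wz":0},{"dx":0,"dy":0,"dz":0,"wx":0,"wy":0,"wz":0},{"dx":0,"dy":0,"dz":0,"wx":0,"wy":0,"wz":0}]'
```

```text
t: 12.78
tcp_pos: [0.5232, -0.2405, 0.2853]
tool_rot: [0.305, 0.952, -0.0, 0.001]
force: [-2.5, 1.5, 12.1]
finger_gap: 0.195
gripper_force: 102.5
t: 13.15
tcp_pos: [0.5232, -0.2405, 0.2853]
tool_rot: [0.305, 0.952, -0.0, 0.001]
force: [-3.7, 2.8, 17.5]
finger_gap: 0.191
gripper_force: 103.3
```

The arm stops at exactly the predicted height (0.2853) and the force climbs, so the collar is on the block. One look to confirm.

```bash
python3 - <<'E'
from h import *
s=eyes.snapshot("side")[:,:,::-1];t=eyes.snapshot("top")[:,:,::-1]
f=lambda i,x,y:cv2.resize(i[y:y+60,x:x+50],None,fx=8,fy=8,interpolation=cv2.INTER_CUBIC)
cv2.imwrite("pics/c6.png",np.hstack([f(s,350,245),f(t,442,200)]))
E
```

```text
(no output)
```

View pics/c6.png

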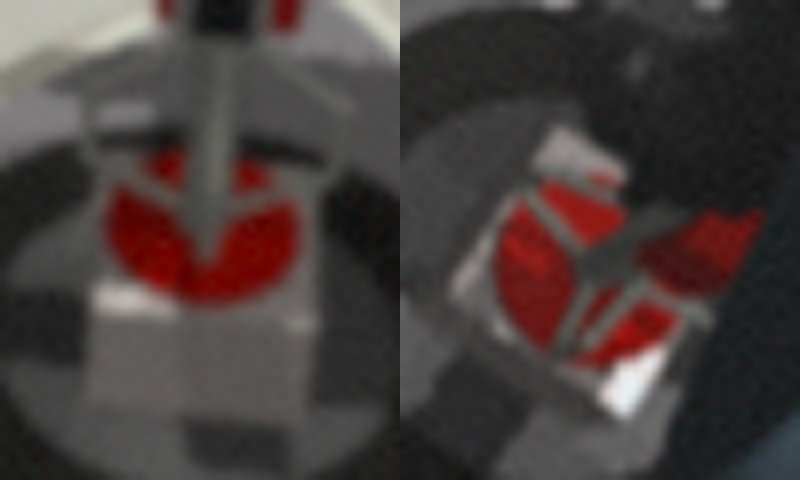

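The collar lies flat and centred on the block, at side crop (205,230) and top crop (590,270), with the stem upright. Handing in.

```bash
python3 -c "
from station import workorder
print(workorder.sign_off())"
```

```text
the job is handed in; nothing more can be done
None
```

The red whisk is fully home and upright in the drive slot, still gripped and pressed against the spring; I handed the job in after about 13 s of the 37 s allowed, and sign-off gave no verdict back.

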